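# Press a dowel pin home with bench locking pliers

## Task

Press the dowel pin into the small clip block with the bench-mounted locking pliers: slide the block into the jaws until it rests fully home against the stop, squeeze the upper handle down until the pliers snap over centre and stay locked with your hand off. Then press down the release lever at the rear so that they spring open by themselves, leaving the block home in the jaws with its pin pressed in. Push gently throughout, never with more than 25 N, and leave the dish, tweezers and marker where they lie.

Things in the scene. Friction and masses are not known exactly. Their poses are not given: they have to be found in the camera images.
- pliers: Steel locking pliers fixed upright on a dark base plate 285 x 64 x 10 mm; 100 mm high, handle end 160 mm when open. Origin: on the plate's underside, in the symmetry plane, 12.5 mm from its middle towards the jaws. Own +x along the plate to the jaws' open mouth, -x to handles and release lever, z up. Anvil: 36 mm wide, top at z = 30 mm, x = 45 to 130 mm.
- block: Loose aluminium clip block 60 x 24 x 20 mm (own x, y, z), 0.1 kg, origin under its centre. It lies on the anvil, its x along the pliers' x, part-way out of the jaws: it must slide 18 to 35 mm in the pliers' -x direction to touch the stop. Home, its origin is at x = 75 mm in the pliers' frame, its pin under the ram, its outer end at x = 105 mm.
- block_end (a point): Centre of the block's outer end face (the one away from the stop), 10 mm above the anvil. Push here in the pliers' -x direction; sliding takes about 1 N.
- stop_face (a point): Centre of the jaws' stop face, x = 45, z = 40 mm in the pliers' frame. From it to x = 90 mm run two guide cheeks, 26 mm apart, up to z = 42 mm. An upper arm, 32 mm wide, overhangs up to x = 92 mm (z = 71 to 100 mm); under it, at x = 75 mm, hangs a 12 mm round ram, its end at z = 62 mm open; it goes down with the handle and is sprung.
- pin (a joint): How far the steel dowel pin (8 mm round, upright in the middle of the block's top) has been pressed in, in m: 0 stands 6 mm proud of the block, 0.006 is flush. Starts between 0 and 0.0015. About 5 N pushes it. Only the ram should press it; locking the pliers presses it about flush.
- handle (a joint): Angle of the upper handle, rad: 0 open (free end rising 0.5 rad above level); it grows as the handle is pressed down. A spring resists up to dead centre, then pulls it on to a hard end stop 0.06 rad further and locks it. The pliers' hidden setting puts dead centre anywhere from 0.26 to 0.44: feel for it. Resistance at the pad grows to about 15 N, then fades to nothing at dead centre.
- handle_pad (a point): Where to press: top of the handle's black grip (66 mm long, 24 mm wide), at its middle, 118 mm along the handle from the pivot and 7 mm above its centre line. The pivot is at x = 20, z = 85 mm in the pliers' frame, its axis along y. The point moves on an arc, from 148 mm above the bench (open) to between 113 and 92 mm (locked). Stiff and heavy: touch down slowly.
- release (a joint): Angle of the release lever, rad: 0 at rest, 0.40 fully down (pivot at x = -70, z = 56 mm in the pliers' frame). It springs back by itself. With the pliers locked, its nose lifts the handle back over centre, depending on their setting at 0.1 to 0.33 rad, taking about 8 N at the tab; then they spring open.
- release_tab (a point): Middle of the top of the release lever's ribbed square tab (26 x 26 mm), behind the handles and past the plate's end at x = -177 mm in the pliers' frame, 62 mm above the bench at rest; pressed, it goes down by up to 42 mm. The handle's end stays 40 mm or more from its middle.
- dish: Clear petri dish 63 mm across, 16 mm high, a bystander. Origin under its centre.
- tweezers: Steel tweezers 118 mm long, a bystander. Origin under the middle, own y along it.
- marker: Black marker pen 132 mm long, 13 mm thick, lying, a bystander. Origin under the middle, own y along it.

How it is judged (in metres and radians):
On the way, in this order (a step that is already met when the one before it is completed fails the run):
1. the block is slid home against the stop (within 2 mm) before its pin is pressed (x of block in the frame of pliers below 0.077 m and value of joint pin below 0.003 m), for 0.2 s.
2. the pliers are locked over centre and stay so untouched, the pin pressed in to within 1.2 mm of flush (value of joint handle above 0.29 rad and value of joint pin above 0.0048 m and contact force between each of the fingers, the arm and pliers below 0.5 N), for 0.4 s.
3. the release lever is pressed down while the pliers are locked (value of joint release above 0.05 rad and value of joint handle above 0.28 rad).
At the end, for the whole second after the job is handed in: The pliers are open again (handle within 0.06 rad of fully open) with the release lever back at rest, the block lies on the anvil within 2.5 mm of the stop, its pin within 1.2 mm of flush, all at rest (value of joint handle below 0.06 rad and value of joint release below 0.03 rad and value of joint pin above 0.0048 m and x of block in the frame of pliers below 0.0775 m and z of block in the frame of pliers between 0.028 and 0.032 m and linear speed of block below 0.02 m/s); the robot touches nothing.
It fails at once if the fingers push on the pliers, their handle or lever with more than 25 N (contact force between the fingers and pliers above 25 N).
It fails at once if the arm leans on the pliers with more than 25 N (contact force between the arm and pliers above 25 N).
It fails at once if the block is pushed with more than 25 N (contact force between the fingers and block above 25 N).
It fails at once if the dish, tweezers or marker is shifted by more than 20 mm (distance of any of dish, tweezers, marker from where it was at the start of the episode above 0.02 m).
It also fails if it takes over 62 s, if anything falls off the work surface, if the arm or the gripper's body presses on something with over 40 N, if the wrist force passes 120 N, or if a joint passes its speed limit or range.

## Robot

A 6-joint arm with a two-finger parallel gripper is mounted at the origin on a cart in front of the work surface, level with it; the furniture and walls round the work are solid. World frame = base frame: x ahead of the robot, y to its left, z up, the work surface at z = 0. Lengths are in m, angles in degrees, forces in N, time in s.
With the tool pointing down it reaches from about 0.4 to 0.825 m from the base axis. Payload 7 kg.
Tool frame: the origin (TCP) lies at the very end of the fingers, on their centre line; the grasp point (between the pads) lies 19 mm behind it (grip_depth is the distance from the TCP to the grasp point, in m); z points along the fingers, x is the direction in which the jaws open and shut, and the axes are right-handed (so a half turn about z gives the same grasp; the last joint's range is limited). The gripper opens to 85 mm and grips with 20 to 120 N. Pads are 22 mm wide; open, the fingers measure 114 mm over their backs; the gripper's body (76 mm by 85 mm) begins 54 mm behind the grasp point. The pads swing forward as they close: fully open they stand 13 mm farther back than shut.
Start: joints at [84.689, 20.546, 0.682, 0, -70.136, -16.507], TCP at [0.251, 0.627, 0.231] pointing down, gripper open.
Joint ranges: [-176.03, 176.03], [-82.01, 121.73], [-58.28, 71.71], [-173.87, 95.51], [-174.79, -0.11], [-173.66, 173.66]. Speed limits (degrees/s): [136.94, 136.94, 172.46, 180, 180, 180].

## Interface

Orientations are given as [roll, pitch, yaw] about the fixed x, y, z axes, in that order (R = Rz(yaw) Ry(pitch) Rx(roll)).
In Python, from workcell import observe, snapshot, camera_info, hand_in, look_for, silhouettes, place_of, grip_depth gives the robot as it stands. The module is installed in compiled form; this text tells all that it offers.
- The arm moves only by the shell command python3 -m creep 'ROWS' [FORCE]. ROWS is JSON, a list of rows, each an object of numbers: "fingers": the finger opening in m, from 0 to 0.0854; "dx", "dy", "dz": the shift along the tool's x, y, z in m; "roll": the turn about the tool's z in degrees. A call has 1 to 8 rows; each row shifts and turns the commanded pose from where the row before left it, along the tool's axes as they then stand; what a row does not reach is not made up. A row lasts 1/8 s, in which the tool goes at most 62.5 mm and 10.7 degrees, less where a joint would pass 70% of its speed; a pose out of reach is approached as far as the arm can. A call with a gripper value outside its range is refused whole. The fingers move at their own pace and stop on an object; FORCE is the grip in N (left out, the last holds). Time passes only in rows, so rows that do not move let the fingers close. It gives the time, the measured TCP pose, the force and the opening at its end, in the units of the state.
- observe(): the state, without advancing time (a new reading comes with each control period).
- snapshot(name): name is "side" or "top" or "wrist"; returns the picture (480x640x3 uint8, red, green, blue); there is no depth.
- camera_info(name): a dict with "fx", "fy", "cx", "cy" (pixels), "origin" and "attitude" of the camera in the world. Camera axes: x right, y down, z forward; pixel columns grow to the right and rows downward; lengths in m; the calibration is good to about 2 mm. A picture is of the moment at which its call begins: read the wrist's pose just before it. camera_info takes no time and is no camera call; for the wrist camera it gives the pose at the moment of the call.
- hand_in(): hands the job in, once; it reports no verdict.
Trained networks look in the newest picture that a camera, given by its name, has taken for a name from the list of things; names that differ only in an ending like _2 or _b are one class to them, and where a whole thing is asked for, a point or a joint stands for the part that bears it (a point fixed in the world has none). Each returns a list of dicts, best first, with "p" (0 to 1); they miss things now and then, are a little off and sometimes report something else, mostly with a low value. They report only what shows in the picture. A call takes as long as a camera call.
- look_for(camera, thing): "xy" ([column, row] in pixels, amid what is visible of it).
- silhouettes(camera, thing): "mask" (480x640 bool, what is visible of it) and "xy" ([column, row] in pixels, amid what is visible of it).
- place_of(camera, thing): "xy" ([column, row] in pixels: a listed point, or the origin of a listed thing).
The state is a dict: "t": time; "joint_positions": joint angles; "joint_velocities": joint speeds; "effort": joint torques, N m; "tool_pos": TCP position; "eef_rot": TCP orientation; "contact_force": force on the tool from outside, world axes, zero at the start; "moment": the same for the moment, N m; "width": finger opening in m.
Only numpy, scipy, OpenCV 4.12 (cv2) and the standard library are available. Lean on these libraries where they do the work, as an engineer would, in place of code of your own. Each camera call takes 0.05 s, during which the arm holds its last target.

## Working session

There is one attempt and no reset: what is moved stays moved. The work goes in short steps, Python scripts to look and compute and a shell command to move; the robot and the scene stay as the last step left them, time stands still between calls to the robot, and variables do not carry over. Pictures are saved under pics/ and viewed, and the job is handed in when it is done.

```bash
mkdir -p pics; ls
python3 - <<'E'
from workcell import *
import cv2
s=observe(); print(s)
print(grip_depth if not callable(grip_depth) else grip_depth())
for c in ["side","top","wrist"]:
    im=snapshot(c); cv2.imwrite(f"pics/{c}0.png",im[:,:,::-1])
    ci=camera_info(c); print(c,ci)
    for th in ["pliers","block","block_end","handle_pad","release_tab","stop_face","dish","tweezers","marker"]:
        r=place_of(c,th); print(th,[(x['xy'],round(x['p'],2)) for x in r[:2]])
E
```

```text
pics
{'t': 0.0, 'joint_positions': array([ 8.46896595e+01,  2.05906228e+01,  6.33453983e-01, -1.92857820e-02,
       -7.01353839e+01, -1.65063096e+01]), 'joint_velocities': array([ 0.12516389, -0.04430043, -0.01340432, -0.00265185, -0.07809055,
        0.08579422]), 'effort': array([-6.03034441e-04, -5.83323848e+01,  2.93406755e+01,  6.93649784e+00,
       -5.93190867e-03, -3.29224605e-06]), 'tool_pos': array([0.25071237, 0.62619476, 0.23037304]), 'eef_rot': array([-1.79991084e+02, -9.38898926e-02, -1.11823225e+02]), 'contact_force': array([-0.07554516,  1.51788508, -0.68514243]), 'moment': array([0.05041539, 0.04716306, 0.00328249]), 'width': 0.08548420589143804}
0.0187
side {'fx': 592.5015893983574, 'fy': 592.5015893983574, 'cx': 314.46654806297056, 'cy': 243.90519179093164, 'origin': array([-0.11525647, -0.35298374,  0.84763741]), 'attitude': array([-132.6363088 ,    0.14752792,  -59.29160995])}
pliers [([284.7, 303.4], 0.66)]
block [([240.9, 274.1], 0.93)]
block_end [([232.7, 265.4], 0.88)]
handle_pad [([323.1, 264.8], 0.89)]
release_tab [([370.4, 323.7], 0.71)]
stop_face [([233.
[... 328 characters left out ...]
8,    0.45152839,  -88.71383825])}
pliers [([306.0, 268.7], 0.83)]
block [([260.0, 266.3], 0.78)]
block_end [([242.4, 262.1], 0.67), ([257.5, 262.4], 0.33)]
handle_pad [([352.5, 259.9], 0.85)]
release_tab [([398.7, 270.8], 0.59)]
stop_face [([286.6, 268.9], 0.95)]
dish [([310.1, 187.8], 0.62)]
tweezers [([260.1, 173.1], 0.48)]
marker [([297.4, 337.4], 0.76)]
wrist {'fx': 335.81082637880934, 'fy': 335.81082637880934, 'cx': 315.9866658445489, 'cy': 245.4696104113399, 'origin': array([0.32833868, 0.59586421, 0.37419889]), 'attitude': array([ 1.60921010e+02, -1.02710899e-02, -1.11727984e+02])}
pliers []
block []
block_end []
handle_pad []
release_tab []
stop_face []
dish []
tweezers []
marker []
```

View pics/side0.png

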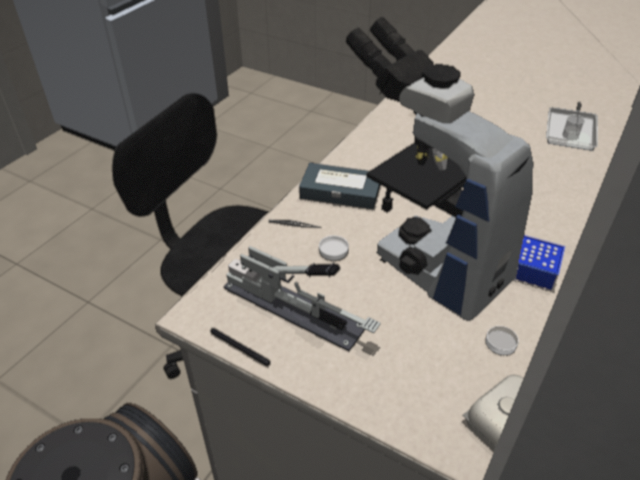

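View pics/top0.png

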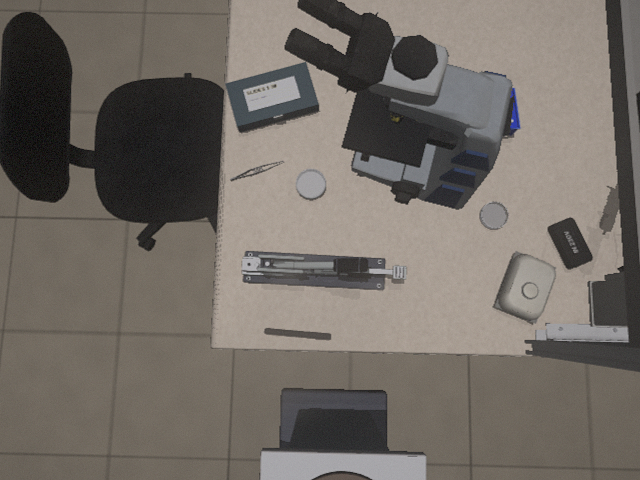

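```bash
cat > h.py <<'E'
import numpy as np
from scipy.spatial.transform import Rotation as R
from workcell import *
def ray(c,xy,ci=None):
    ci=ci or camera_info(c)
    d=np.array([(xy[0]-ci['cx'])/ci['fx'],(xy[1]-ci['cy'])/ci['fy'],1.])
    return np.array(ci['origin']),R.from_euler('xyz',ci['attitude'],degrees=True).as_matrix()@d
def atz(c,xy,z):
    o,d=ray(c,xy); return o+d*(z-o[2])/d[2]
def proj(c,p):
    ci=camera_info(c); M=R.from_euler('xyz',ci['attitude'],degrees=True).as_matrix()
    q=M.T@(np.array(p)-ci['origin']); return np.array([ci['cx']+ci['fx']*q[0]/q[2],ci['cy']+ci['fy']*q[1]/q[2]])
E
python3 - <<'E'
from h import *
np.set_printoptions(precision=4,suppress=True)
P={'pliers':((284.7,303.4),(306,268.7),0),'block':((240.9,274.1),(260,266.3),.03),'block_end':((232.7,265.4),(242.4,262.1),.04),
'pad':((323.1,264.8),(352.5,259.9),.148),'tab':((370.4,323.7),(398.7,270.8),.062),'stop':((265.3,280.6),(286.6,268.9),.04),'dish':((330.4,247.4),(310.1,187.8),0),'marker':((238.9,348.2),(297.4,337.4),0),'tweez':((323.7,265.4),(260.1,173.1),0)}
for k,(a,b,z) in P.items(): print(k,atz('side',a,z),atz('top',b,z))
E
```

```text
pliers [0.5025 0.0824 0.    ] [0.5016 0.0814 0.    ]
block [0.501  0.1807 0.03  ] [0.5015 0.1715 0.03  ]
block_end [0.5045 0.2018 0.04  ] [0.508  0.2051 0.04  ]
pad [ 0.5    -0.0023  0.148 ] [ 0.5045 -0.0042  0.148 ]
tab [ 0.493  -0.1004  0.062 ] [ 0.4954 -0.0974  0.062 ]
stop [0.5029 0.1244 0.04  ] [0.4965 0.1181 0.04  ]
dish [0.6829 0.0847 0.    ] [0.6703 0.0773 0.    ]
marker [ 0.3722  0.095  -0.    ] [0.3644 0.095  0.    ]
tweez [0.6293 0.0699 0.    ] [0.6997 0.1824 0.    ]
```

The pliers lie along world +y at x≈0.50: mouth at y≈0.2, tab at y≈-0.10 (top px 398,271). The marker is in front (px 297,333), with the dish and tweezers behind. I'll move above the mouth side with the fingers closing, then turn the tool.

```bash
python3 -m creep '[{"dx":0.024,"dy":-0.044,"fingers":0},{"dx":0.024,"dy":-0.044},{"dx":0.024,"dy":-0.044},{"dx":0.024,"dy":-0.044},{"dx":0.024,"dy":-0.044},{"dx":0.024,"dy":-0.044},{"dx":0.024,"dy":-0.044},{"dx":0.024,"dy":-0.044}]' 40; python3 -m creep '[{"roll":10},{"roll":10},{"roll":10},{"roll":10},{"roll":10},{"roll":10},{"roll":10},{}]'
```

```text
invalid input
invalid input
```

Run:
```python
from h import *
import cv2
np.set_printoptions(precision=4,suppress=True)
print(observe()['tool_pos'],observe()['eef_rot'])
for c in ["top","side","wrist"]:
    im=snapshot(c); cv2.imwrite(f"pics/{c}1.png",im[:,:,::-1])
im=cv2.imread("pics/top1.png")[220:310,220:430]; cv2.imwrite("pics/top1z.png",cv2.resize(im,None,fx=3.8,fy=3.8,interpolation=cv2.INTER_CUBIC))
im=cv2.imread("pics/side1.png")[230:370,200:400]; cv2.imwrite("pics/side1z.png",cv2.resize(im,None,fx=4,fy=4,interpolation=cv2.INTER_CUBIC))
for c in ["top","side"]:
    s=silhouettes(c,"block")
    if s: print(c,'block',s[0]['xy'],s[0]['p'],s[0]['mask'].sum(),cv2.boundingRect(s[0]['mask'].astype('uint8')))
    for th in ["pliers","block_end","handle_pad","release_tab","stop_face","block"]:
        print(c,th,[(x['xy'],round(x['p'],2)) for x in place_of(c,th)[:2]])
```

```text
[0.2509 0.6266 0.2313] [-179.9989    0.002  -111.8175]
top block [249.2, 263.8] 0.6 232 (241, 258, 33, 14)
top pliers [([310.9, 269.1], 0.94)]
top block_end [([242.2, 262.5], 0.49)]
top handle_pad [([351.2, 263.6], 0.75)]
top release_tab [([397.3, 270.1], 0.69)]
top stop_face []
top block [([261.3, 264.3], 0.61)]
side block [330.4, 245.4] 0.74 638 (319, 235, 30, 26)
side pliers [([287.4, 303.6], 0.57)]
side block_end [([229.8, 263.5], 0.78), ([292.7, 225.4], 0.75)]
side handle_pad [([324.4, 266.5], 0.76)]
side release_tab [([373.3, 322.6], 0.91)]
side stop_face [([266.0, 280.9], 0.89)]
side block [([244.4, 274.0], 0.55)]
```

```bash
python3 -m creep '[{"fingers":0,"dx":0.024,"dy":-0.044,"dz":0,"roll":0},{"fingers":0,"dx":0.024,"dy":-0.044,"dz":0,"roll":0},{"fingers":0,"dx":0.024,"dy":-0.044,"dz":0,"roll":0},{"fingers":0,"dx":0.024,"dy":-0.044,"dz":0,"roll":0},{"fingers":0,"dx":0.024,"dy":-0.044,"dz":0,"roll":0},{"fingers":0,"dx":0.024,"dy":-0.044,"dz":0,"roll":0},{"fingers":0,"dx":0.024,"dy":-0.044,"dz":0,"roll":0},{"fingers":0,"dx":0.024,"dy":-0.044,"dz":0,"roll":0}]' 40
```

```text
t: 3.35
tool_pos: [0.5072, 0.3162, 0.2316]
eef_rot: [-180.0, 0.0, -111.8]
contact_force: [-0.8, 0.7, 0.3]
width: -0.0001
```

View pics/top1z.png

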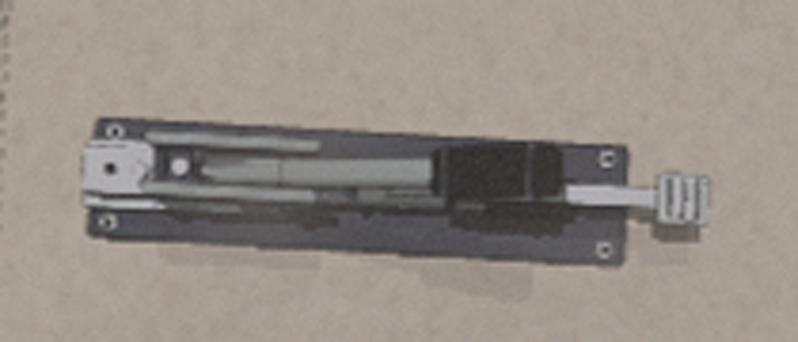

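View pics/side1z.png

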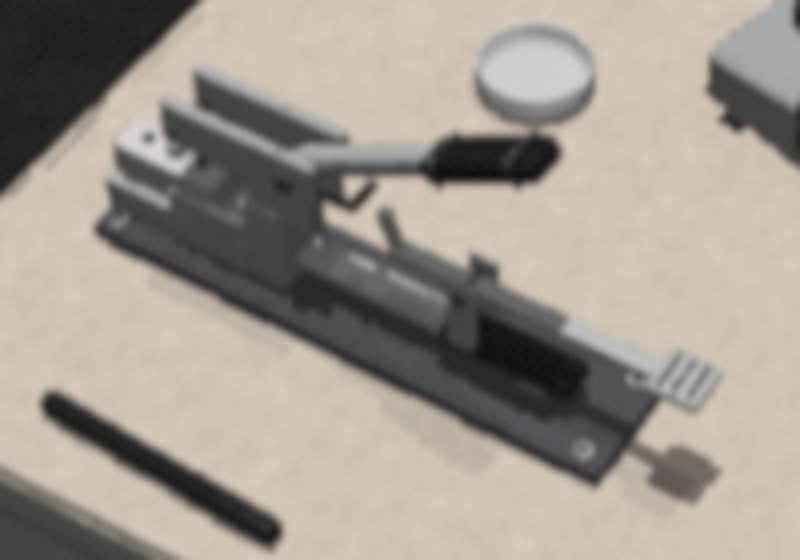

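Top zoom: plate screws at about (115,132), (110,221), (607,159) and (604,250), block end on the left at x≈85, tab at (684,200). I'll fit the pliers pose from these.

```bash
python3 - <<'E'
from h import *
np.set_printoptions(precision=4,suppress=True)
z=lambda u,v:(220+(u+.5)/3.8-.5,220+(v+.5)/3.8-.5)
S=np.array([atz('top',z(*p),.0105) for p in [(115,132),(110,221),(607,159),(604,250)]]);print(S)
d=(S[0]+S[1]-S[2]-S[3])/2; print('len',np.linalg.norm(d),'yaw',np.degrees(np.arctan2(d[1],d[0])))
c=S.mean(0); u=d/np.linalg.norm(d)*1.; o=c+0.0125*u; print('origin',o)
for n,p,zz in [('end',(85,142),.05),('end2',(83,192),.05),('pad',(500,172),.148),('tab',(684,200),.062),('hole',(110,168),.05)]:
    w=atz('top',z(*p),zz); r=w-o; print(n,w,'pl x',r@u,'pl y',-r[0]*u[1]+r[1]*u[0])
zs=lambda u,v:(200+(u+.5)/4-.5,230+(v+.5)/4-.5)
for n,p,zz in [('sq',(584,451),.0105),('s2',(120,220),.0105),('tab',(690,378),.062),('endtopL',(128,120),.05),('endtopR',(115,150),.05),('hole',(150,138),.05)]:
    w=atz('side',zs(*p),zz); r=w-o; print('side',n,w,'pl x',r@u,'pl y',-r[0]*u[1]+r[1]*u[0])
E
python3 -m creep '[{"fingers":0,"dx":0,"dy":0,"dz":0,"roll":10},{"fingers":0,"dx":0,"dy":0,"dz":0,"roll":10},{"fingers":0,"dx":0,"dy":0,"dz":0,"roll":10},{"fingers":0,"dx":0,"dy":0,"dz":0,"roll":10},{"fingers":0,"dx":0,"dy":0,"dz":0,"roll":10},{"fingers":0,"dx":0,"dy":0,"dz":0,"roll":10},{"fingers":0,"dx":0,"dy":0,"dz":0,"roll":10}]'
```

```text
[[ 0.5271  0.1951  0.0105]
 [ 0.4798  0.1957  0.0105]
 [ 0.5183 -0.066   0.0105]
 [ 0.4703 -0.0646  0.0105]]
len 0.26084187454563246 yaw 87.9856124264578
origin [0.4993 0.0776 0.0105]
end [0.5168 0.2048 0.05  ] pl x 0.12779252266081237 pl y -0.01303234404084255
end2 [0.4912 0.2047 0.05  ] pl x 0.1267666232298273 pl y 0.012569046029297638
pad [ 0.4957 -0.002   0.148 ] pl x -0.07969358293732813 pl y 0.0008621146746286817
tab [ 0.4927 -0.0991  0.062 ] pl x -0.17682390115323987 pl y 0.0004570771105154364
hole [0.5038 0.1915 0.05  ] pl x 0.11398200717686736 pl y -0.0004490249893881835
side sq [ 0.4725 -0.0654  0.0105] pl x -0.14380035386583737 pl y 0.02175517032681311
side s2 [0.4813 0.1955 0.0105] pl x 0.11718654209690368 pl y 0.022209620034392794
side tab [ 0.4936 -0.1034  0.062 ] pl x -0.18105158199832896 pl y -0.0006599943354406246
side endtopL [0.5086 0.2062 0.05  ] pl x 0.12885710813114723 pl y -0.00473497975470983
side endtopR [0.4889 0.1992 0.05  ] pl x 0.12120647237722992 pl y 0.01473696779977118
side hole [0.504  0.1897 0.05  ] pl x 0.11219832334812604 pl y -0.0006844776653613452
t: 4.22
tool_pos: [0.5063, 0.3176, 0.2314]
eef_rot: [180.0, 0.0, 177.9]
contact_force: [-0.6, 0.7, -0.4]
width: 0.0002
```

Pose: origin (0.499, 0.078), yaw 88°, with the block end at pliers x≈0.127 (about 22 mm to slide) and the tool aligned. Now I descend outside the block end.

```bash
python3 -m creep '[{"fingers":0,"dx":-0.001,"dy":-0.038,"dz":0.03,"roll":0},{"fingers":0,"dx":0,"dy":-0.037,"dz":0.03,"roll":0},{"fingers":0,"dx":0,"dy":0,"dz":0.05,"roll":0},{"fingers":0,"dx":0,"dy":0,"dz":0.05,"roll":0},{"fingers":0,"dx":0,"dy":0,"dz":0.0334,"roll":0},{"fingers":0,"dx":0,"dy":0,"dz":0,"roll":0}]'
python3 - <<'E'
from h import *
import cv2
im=snapshot("top"); cv2.imwrite("pics/top2.png",cv2.resize(im[200:310,190:430,::-1],None,fx=3.3,fy=3.3,interpolation=cv2.INTER_CUBIC))
im=snapshot("wrist"); cv2.imwrite("pics/wrist2.png",im[:,:,::-1])
im=snapshot("side"); cv2.imwrite("pics/side2.png",cv2.resize(im[200:340,160:360,::-1],None,fx=4,fy=4,interpolation=cv2.INTER_CUBIC))
E
```

```text
t: 4.97
tool_pos: [0.5036, 0.2412, 0.0357]
eef_rot: [-179.8, -0.2, 178.2]
contact_force: [0.1, -0.6, 1.0]
width: 0.0001
```

View pics/wrist2.png

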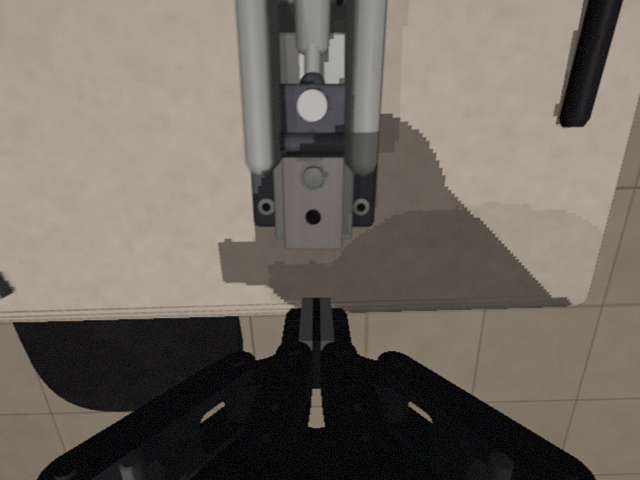

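View pics/side2.png

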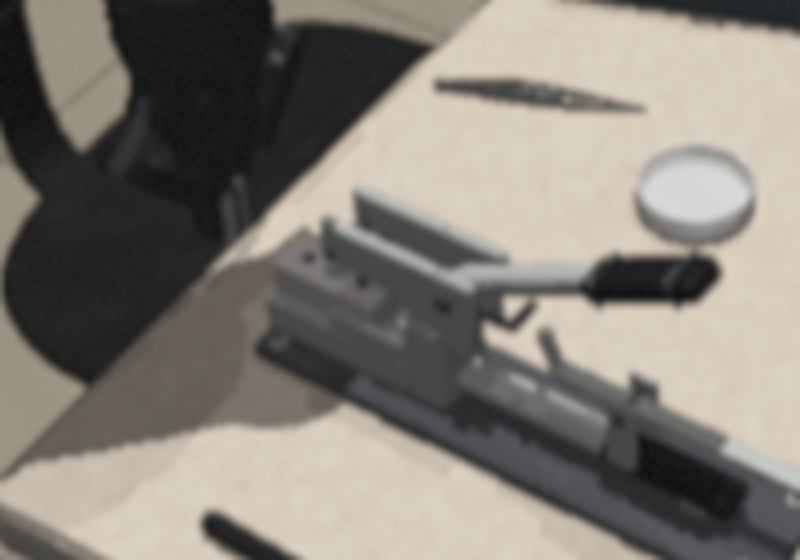

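The fingers are centred on the block (col 316 vs 314), with a gap to the block end at row 247. Now approaching.

```bash
python3 -m creep '[{"fingers":0,"dx":0,"dy":-0.007,"dz":0,"roll":0},{"fingers":0,"dx":0,"dy":-0.007,"dz":0,"roll":0},{"fingers":0,"dx":0,"dy":-0.006,"dz":0,"roll":0},{"fingers":0,"dx":0,"dy":-0.003,"dz":0,"roll":0},{"fingers":0,"dx":0,"dy":-0.003,"dz":0,"roll":0},{"fingers":0,"dx":0,"dy":-0.003,"dz":0,"roll":0},{"fingers":0,"dx":0,"dy":-0.003,"dz":0,"roll":0},{"fingers":0,"dx":0,"dy":-0.003,"dz":0,"roll":0}]'
python3 - <<'E'
from h import *
import cv2
im=snapshot("wrist"); cv2.imwrite("pics/wrist3.png",im[:,:,::-1])
E
```

```text
t: 6.12
tool_pos: [0.5039, 0.2076, 0.0379]
eef_rot: [180.0, 0.0, 178.2]
contact_force: [0.2, 1.5, 0.7]
width: 0.0002
```

View pics/wrist3.png

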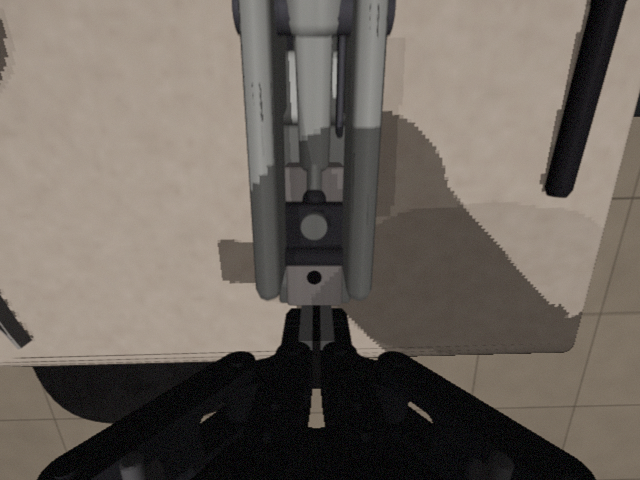

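The block is in contact and sliding (about 1.5 N). I'll continue with smaller steps.

```bash
python3 -m creep '[{"fingers":0,"dx":0,"dy":-0.003,"dz":0,"roll":0},{"fingers":0,"dx":0,"dy":-0.003,"dz":0,"roll":0},{"fingers":0,"dx":0,"dy":-0.002,"dz":0,"roll":0},{"fingers":0,"dx":0,"dy":0,"dz":0,"roll":0}]'; python3 -m creep '[{"fingers":0,"dx":0,"dy":-0.001,"dz":0,"roll":0},{"fingers":0,"dx":0,"dy":-0.001,"dz":0,"roll":0},{"fingers":0,"dx":0,"dy":0,"dz":0,"roll":0}]'
```

```text
t: 6.68
tool_pos: [0.5034, 0.1993, 0.0379]
eef_rot: [-180.0, -0.0, 178.2]
contact_force: [-0.3, -0.2, -0.3]
width: -0.0001
t: 7.05
tool_pos: [0.5034, 0.1974, 0.0379]
eef_rot: [-180.0, -0.0, 178.2]
contact_force: [-0.5, -0.3, 0.0]
width: 0.0003
```

```bash
python3 -m creep '[{"fingers":0,"dx":0,"dy":-0.001,"dz":0,"roll":0},{"fingers":0,"dx":0,"dy":-0.001,"dz":0,"roll":0},{"fingers":0,"dx":0,"dy":0,"dz":0,"roll":0}]'; python3 -m creep '[{"fingers":0,"dx":0,"dy":-0.001,"dz":0,"roll":0},{"fingers":0,"dx":0,"dy":0,"dz":0,"roll":0}]'; python3 -m creep '[{"fingers":0,"dx":0,"dy":-0.001,"dz":0,"roll":0},{"fingers":0,"dx":0,"dy":0,"dz":0,"roll":0}]'
python3 - <<'E'
from h import *
import cv2
im=snapshot("wrist"); cv2.imwrite("pics/wrist4.png",im[:,:,::-1])
E
```

```text
t: 7.42
tool_pos: [0.5034, 0.1954, 0.0379]
eef_rot: [-180.0, -0.0, 178.2]
contact_force: [0.2, -0.1, -0.4]
width: 0.0
t: 7.68
tool_pos: [0.5034, 0.1945, 0.0379]
eef_rot: [-180.0, 0.0, 178.2]
contact_force: [-0.4, -0.1, -0.1]
width: 0.0
t: 7.92
tool_pos: [0.5034, 0.1935, 0.0379]
eef_rot: [-180.0, 0.0, 178.2]
contact_force: [1.0, -0.4, -1.1]
width: 0.0002
```

View pics/wrist4.png

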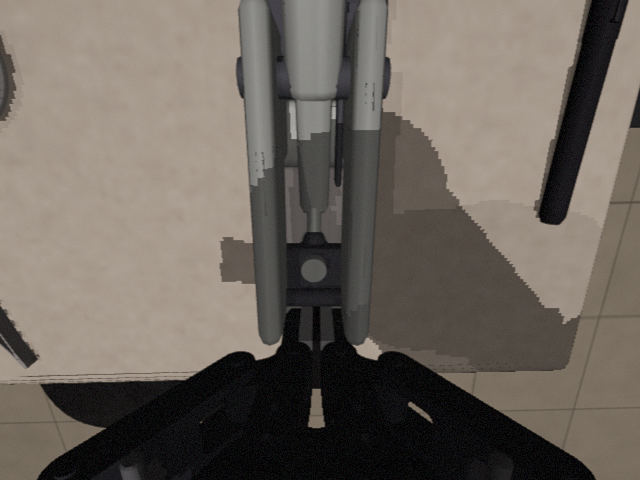

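```bash
python3 -m creep '[{"fingers":0,"dx":0,"dy":-0.001,"dz":0,"roll":0},{"fingers":0,"dx":0,"dy":0,"dz":0,"roll":0}]'; python3 -m creep '[{"fingers":0,"dx":0,"dy":-0.001,"dz":0,"roll":0},{"fingers":0,"dx":0,"dy":0,"dz":0,"roll":0}]'
python3 - <<'E'
from h import *
import cv2
im=snapshot("side"); cv2.imwrite("pics/side5.png",cv2.resize(im[220:330,200:320,::-1],None,fx=5,fy=5,interpolation=cv2.INTER_CUBIC))
im=snapshot("top"); cv2.imwrite("pics/top5.png",cv2.resize(im[220:310,190:350,::-1],None,fx=5,fy=5,interpolation=cv2.INTER_CUBIC))
E
```

```text
t: 8.22
tool_pos: [0.5035, 0.1927, 0.038]
eef_rot: [180.0, 0.0, 178.2]
contact_force: [0.1, 0.6, -0.8]
width: -0.0001
t: 8.48
tool_pos: [0.5038, 0.1926, 0.0381]
eef_rot: [179.9, 0.1, 178.2]
contact_force: [-0.3, 5.4, -0.4]
width: 0.0002
```

View pics/side5.png

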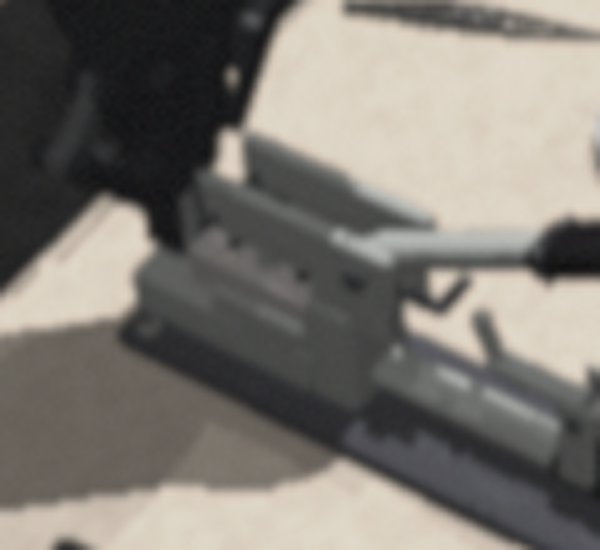

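View pics/top5.png

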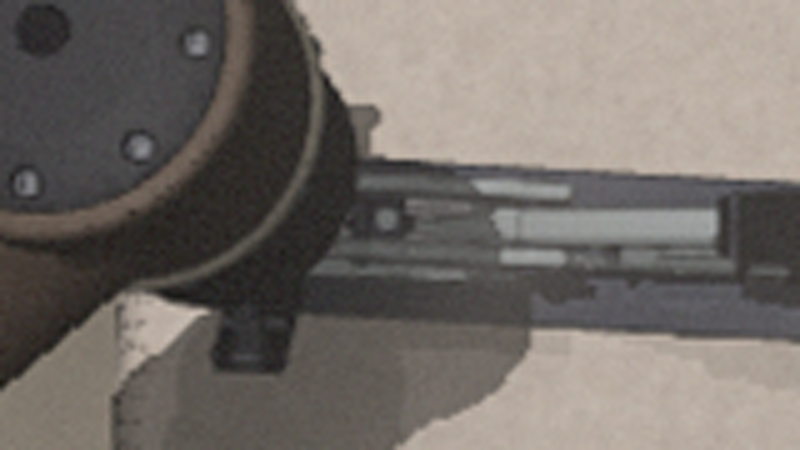

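```bash
python3 -m creep '[{"fingers":0,"dx":0,"dy":-0.001,"dz":0,"roll":0},{"fingers":0,"dx":0,"dy":0,"dz":0,"roll":0}]'
python3 - <<'E'
from h import *
u=np.array([.0351,.9994,0]);o=np.array([.4993,.0776,0])
zs=lambda u,v:(200+(u+.5)/5-.5,220+(v+.5)/5-.5)
for p in [(235,243),(302,275)]:
    w=atz('side',zs(*p),.05); print(w,(w-o)@u)
print(observe()['contact_force'])
E
```

```text
t: 8.82
tool_pos: [0.5042, 0.1926, 0.0384]
eef_rot: [179.8, 0.1, 178.2]
contact_force: [-1.8, 8.2, -0.4]
width: 0.0001
[0.50417623 0.16757828 0.05      ] 0.09009544365133278
[0.50309669 0.13591948 0.05      ] 0.0584177524296419
[-1.81769797  8.15873102 -0.35629998]
```

The hole in the block moved about 23 mm (to x≈0.090), so its end is at ≈0.105. With 8 N against a hard stop, it is home. I'll back off, lift, and go over the handle pad.

```bash
python3 -m creep '[{"fingers":0,"dx":0,"dy":0.004,"dz":0,"roll":0},{"fingers":0,"dx":0,"dy":0.02,"dz":0,"roll":0},{"fingers":0,"dx":0,"dy":0.02,"dz":0,"roll":0},{"fingers":0,"dx":0,"dy":0,"dz":-0.05,"roll":0},{"fingers":0,"dx":0,"dy":0,"dz":-0.05,"roll":0},{"fingers":0,"dx":0,"dy":0,"dz":-0.05,"roll":0},{"fingers":0,"dx":0,"dy":0,"dz":-0.04,"roll":0},{"fingers":0,"dx":0,"dy":0,"dz":0,"roll":0}]'
python3 -m creep '[{"fingers":0,"dx":0.002,"dy":-0.05,"dz":0,"roll":0},{"fingers":0,"dx":0,"dy":-0.05,"dz":0,"roll":0},{"fingers":0,"dx":0,"dy":-0.05,"dz":0,"roll":0},{"fingers":0,"dx":0,"dy":-0.04,"dz":0,"roll":0},{"fingers":0,"dx":0,"dy":-0.02,"dz":0,"roll":0},{"fingers":0,"dx":0,"dy":0,"dz":0,"roll":0}]'
python3 - <<'E'
from h import *
import cv2
im=snapshot("wrist"); cv2.imwrite("pics/wrist6.png",im[:,:,::-1])
im=snapshot("side"); cv2.imwrite("pics/side6.png",cv2.resize(im[200:340,200:400,::-1],None,fx=4,fy=4,interpolation=cv2.INTER_CUBIC))
E
```

```text
t: 9.82
tool_pos: [0.5062, 0.2366, 0.2317]
eef_rot: [179.8, 0.3, 178.2]
contact_force: [-0.3, -0.0, -0.1]
width: 0.0001
t: 10.58
tool_pos: [0.4957, 0.0241, 0.2271]
eef_rot: [-180.0, -0.1, 178.1]
contact_force: [-0.1, 1.0, -0.2]
width: -0.0001
```

View pics/wrist6.png

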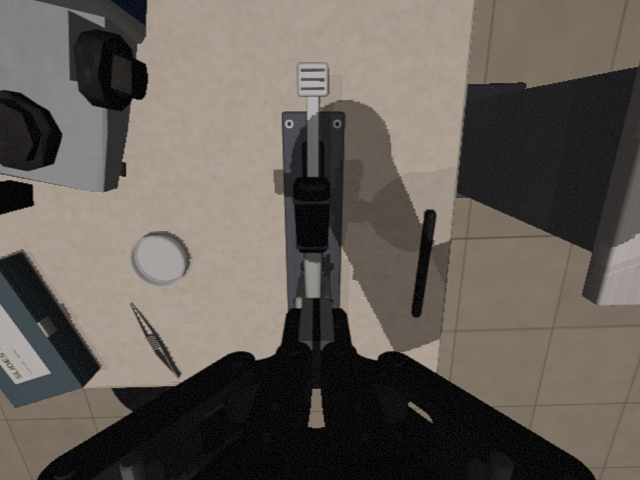

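View pics/side6.png

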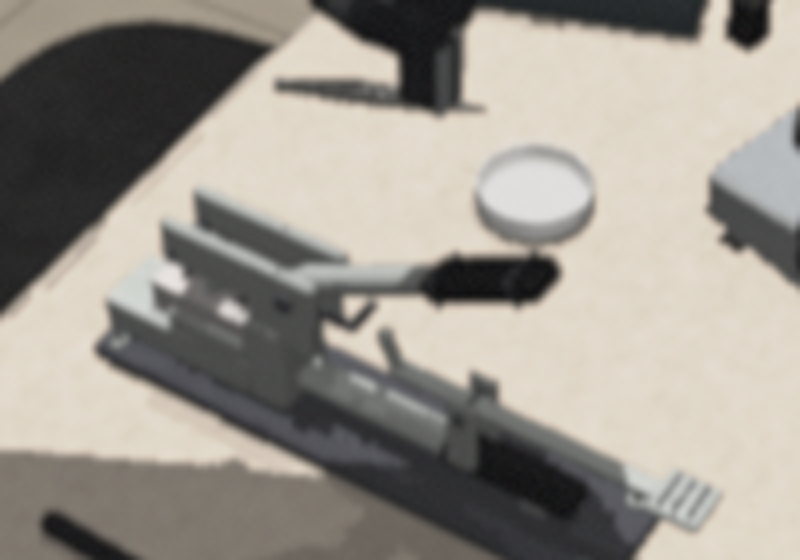

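Block is home in the jaws, handle grip centred under the fingers (col 313 vs 316). Moving down closer.

```bash
python3 -m creep '[{"fingers":0,"dx":0,"dy":0,"dz":0.02,"roll":0},{"fingers":0,"dx":0,"dy":0,"dz":0.02,"roll":0},{"fingers":0,"dx":0,"dy":0,"dz":0.01,"roll":0},{"fingers":0,"dx":0,"dy":0,"dz":0,"roll":0},{"fingers":0,"dx":0,"dy":0,"dz":0,"roll":0}]'
```

```text
t: 11.3
tool_pos: [0.4965, 0.0251, 0.1785]
eef_rot: [180.0, 0.0, 178.2]
contact_force: [0.7, 0.2, -0.2]
width: 0.0001
```

```bash
python3 -m creep '[{"fingers":0,"dx":-0.001,"dy":-0.01,"dz":0.005,"roll":0},{"fingers":0,"dx":0,"dy":-0.0075,"dz":0.008,"roll":0},{"fingers":0,"dx":0,"dy":0,"dz":0.006,"roll":0},{"fingers":0,"dx":0,"dy":0,"dz":0.003,"roll":0},{"fingers":0,"dx":0,"dy":0,"dz":0.002,"roll":0},{"fingers":0,"dx":0,"dy":0,"dz":0,"roll":0}]'
python3 -m creep '[{"fingers":0,"dx":0,"dy":0,"dz":0.002,"roll":0},{"fingers":0,"dx":0,"dy":0,"dz":0.002,"roll":0},{"fingers":0,"dx":0,"dy":0,"dz":0,"roll":0}]'
python3 -m creep '[{"fingers":0,"dx":0,"dy":0,"dz":0.002,"roll":0},{"fingers":0,"dx":0,"dy":0,"dz":0,"roll":0}]'
```

```text
t: 12.05
tool_pos: [0.4965, 0.0073, 0.1538]
eef_rot: [-180.0, -0.0, 178.2]
contact_force: [-0.2, -0.1, 0.3]
width: 0.0001
t: 12.42
tool_pos: [0.4963, 0.0072, 0.1497]
eef_rot: [-180.0, -0.0, 178.2]
contact_force: [-0.5, -0.3, 0.4]
width: 0.0002
t: 12.68
tool_pos: [0.4963, 0.0072, 0.1478]
eef_rot: [-180.0, -0.0, 178.2]
contact_force: [0.5, -0.3, -0.8]
width: -0.0004
```

```bash
python3 -m creep '[{"fingers":0,"dx":0,"dy":0,"dz":0.0015,"roll":0},{"fingers":0,"dx":0,"dy":0,"dz":0,"roll":0}]'
python3 -m creep '[{"fingers":0,"dx":0,"dy":0,"dz":0.0015,"roll":0},{"fingers":0,"dx":0,"dy":0,"dz":0,"roll":0}]'
python3 -m creep '[{"fingers":0,"dx":0,"dy":-0.0005,"dz":0.0015,"roll":0},{"fingers":0,"dx":0,"dy":0,"dz":0,"roll":0}]'
```

```text
t: 12.92
tool_pos: [0.4965, 0.0072, 0.1463]
eef_rot: [-180.0, -0.0, 178.2]
contact_force: [-0.1, 0.2, -0.1]
width: -0.0001
t: 13.18
tool_pos: [0.4967, 0.0071, 0.1458]
eef_rot: [-180.0, 0.0, 178.2]
contact_force: [-2.9, -0.4, 8.8]
width: 0.0005
t: 13.42
tool_pos: [0.4967, 0.0065, 0.1447]
eef_rot: [-180.0, 0.1, 178.2]
contact_force: [-4.4, -0.6, 12.8]
width: 0.0001
```

```bash
python3 -m creep '[{"fingers":0,"dx":0,"dy":0,"dz":0,"roll":0}]'
python3 -m creep '[{"fingers":0,"dx":0,"dy":-0.0008,"dz":0.0015,"roll":0},{"fingers":0,"dx":0,"dy":0,"dz":0,"roll":0}]'
python3 -m creep '[{"fingers":0,"dx":0,"dy":-0.0008,"dz":0.0015,"roll":0},{"fingers":0,"dx":0,"dy":0,"dz":0,"roll":0}]'
```

```text
t: 13.55
tool_pos: [0.4968, 0.0065, 0.1448]
eef_rot: [-180.0, 0.1, 178.2]
contact_force: [-3.9, 0.8, 12.2]
width: -0.0002
t: 13.8
tool_pos: [0.4967, 0.0057, 0.1433]
eef_rot: [-180.0, 0.1, 178.2]
contact_force: [-4.8, -0.0, 13.7]
width: 0.0001
t: 14.05
tool_pos: [0.4967, 0.0048, 0.1419]
eef_rot: [-180.0, 0.1, 178.2]
contact_force: [-5.3, 0.3, 14.2]
width: 0.0003
```

```bash
python3 -m creep '[{"fingers":0,"dx":0,"dy":-0.0008,"dz":0.0015,"roll":0},{"fingers":0,"dx":0,"dy":-0.0008,"dz":0.0015,"roll":0},{"fingers":0,"dx":0,"dy":-0.0008,"dz":0.0015,"roll":0}]'
python3 -m creep '[{"fingers":0,"dx":0,"dy":-0.0008,"dz":0.0015,"roll":0},{"fingers":0,"dx":0,"dy":-0.0007,"dz":0.0015,"roll":0},{"fingers":0,"dx":0,"dy":-0.0007,"dz":0.0015,"roll":0}]'
```

```text
t: 14.42
tool_pos: [0.4967, 0.0025, 0.1376]
eef_rot: [-180.0, 0.1, 178.2]
contact_force: [-5.8, 1.1, 16.5]
width: 0.0001
t: 14.8
tool_pos: [0.4966, 0.0002, 0.1332]
eef_rot: [-180.0, 0.1, 178.2]
contact_force: [-6.1, 0.5, 17.9]
width: 0.0003
```

```bash
python3 -m creep '[{"fingers":0,"dx":0.0005,"dy":-0.0007,"dz":0.001,"roll":0},{"fingers":0,"dx":0.0005,"dy":-0.0007,"dz":0.001,"roll":0}]'
python3 -m creep '[{"fingers":0,"dx":0,"dy":-0.0007,"dz":0.0015,"roll":0},{"fingers":0,"dx":0,"dy":-0.0007,"dz":0.0015,"roll":0}]'
```

```text
t: 15.05
tool_pos: [0.4964, -0.0007, 0.1314]
eef_rot: [180.0, 0.2, 178.2]
contact_force: [-2.6, 2.0, 16.2]
width: 0.0
t: 15.3
tool_pos: [0.4964, -0.002, 0.1283]
eef_rot: [180.0, 0.2, 178.2]
contact_force: [-4.8, 1.5, 14.7]
width: -0.0003
```

```bash
python3 -m creep '[{"fingers":0,"dx":0.0004,"dy":-0.0006,"dz":0.0015,"roll":0},{"fingers":0,"dx":0.0003,"dy":-0.0006,"dz":0.0015,"roll":0},{"fingers":0,"dx":0,"dy":-0.0006,"dz":0.0015,"roll":0}]'
python3 -m creep '[{"fingers":0,"dx":0,"dy":-0.0005,"dz":0.0015,"roll":0},{"fingers":0,"dx":0,"dy":-0.0005,"dz":0.0015,"roll":0}]'
```

```text
t: 15.68
tool_pos: [0.4963, -0.0037, 0.124]
eef_rot: [180.0, 0.2, 178.2]
contact_force: [-1.6, 0.9, 15.6]
width: 0.0002
t: 15.92
tool_pos: [0.4962, -0.0048, 0.1209]
eef_rot: [180.0, 0.2, 178.2]
contact_force: [-1.4, -0.4, 13.1]
width: -0.0
```

```bash
python3 -m creep '[{"fingers":0,"dx":0,"dy":-0.0004,"dz":0.0015,"roll":0},{"fingers":0,"dx":0,"dy":-0.0004,"dz":0.0015,"roll":0}]'
python3 -m creep '[{"fingers":0,"dx":0,"dy":-0.0004,"dz":0.0015,"roll":0},{"fingers":0,"dx":0,"dy":0,"dz":0,"roll":0}]'
python3 -m creep '[{"fingers":0,"dx":0,"dy":-0.0004,"dz":0.0015,"roll":0},{"fingers":0,"dx":0,"dy":0,"dz":0,"roll":0}]'
```

```text
t: 16.18
tool_pos: [0.4961, -0.0058, 0.1176]
eef_rot: [180.0, 0.2, 178.2]
contact_force: [-0.6, -1.1, 10.1]
width: 0.0003
t: 16.42
tool_pos: [0.496, -0.0063, 0.1158]
eef_rot: [-180.0, 0.2, 178.2]
contact_force: [1.4, -1.8, 7.6]
width: 0.0
t: 16.68
tool_pos: [0.4958, -0.0068, 0.114]
eef_rot: [-180.0, 0.2, 178.2]
contact_force: [2.3, -2.5, 6.0]
width: -0.0001
```

```bash
python3 -m creep '[{"fingers":0,"dx":0,"dy":-0.0003,"dz":0.0015,"roll":0},{"fingers":0,"dx":0,"dy":0,"dz":0,"roll":0}]'
python3 -m creep '[{"fingers":0,"dx":0,"dy":-0.0003,"dz":0.0015,"roll":0},{"fingers":0,"dx":0,"dy":0,"dz":0,"roll":0}]'
python3 -m creep '[{"fingers":0,"dx":0,"dy":-0.0003,"dz":0.0015,"roll":0},{"fingers":0,"dx":0,"dy":0,"dz":0,"roll":0}]'
```

```text
t: 16.92
tool_pos: [0.4955, -0.0069, 0.1122]
eef_rot: [180.0, 0.1, 178.2]
contact_force: [2.4, -1.0, 3.6]
width: 0.0001
t: 17.18
tool_pos: [0.4944, -0.0071, 0.1098]
eef_rot: [180.0, 0.0, 178.2]
contact_force: [1.7, 0.1, 2.3]
width: -0.0002
t: 17.42
tool_pos: [0.4933, -0.0077, 0.1077]
eef_rot: [-180.0, -0.1, 178.2]
contact_force: [0.3, -0.1, -0.5]
width: 0.0001
```

Force has faded to zero, so the handle seems to have gone over centre. I'll follow gently to feel the end stop.

```bash
python3 -m creep '[{"fingers":0,"dx":-0.001,"dy":-0.0003,"dz":0.0015,"roll":0},{"fingers":0,"dx":-0.001,"dy":0,"dz":0.0015,"roll":0},{"fingers":0,"dx":0,"dy":0,"dz":0,"roll":0}]'
python3 -m creep '[{"fingers":0,"dx":0,"dy":-0.0003,"dz":0.0015,"roll":0},{"fingers":0,"dx":0,"dy":0,"dz":0,"roll":0}]'
python3 -m creep '[{"fingers":0,"dx":0,"dy":-0.0003,"dz":0.0015,"roll":0},{"fingers":0,"dx":0,"dy":0,"dz":0,"roll":0}]'
python3 - <<'E'
from h import *
import cv2
im=snapshot("side"); cv2.imwrite("pics/side7.png",cv2.resize(im[200:340,200:400,::-1],None,fx=4,fy=4,interpolation=cv2.INTER_CUBIC))
E
```

```text
t: 17.8
tool_pos: [0.4961, -0.008, 0.1051]
eef_rot: [-180.0, -0.0, 178.2]
contact_force: [0.3, -0.7, 0.8]
width: -0.0004
t: 18.05
tool_pos: [0.4961, -0.0082, 0.1038]
eef_rot: [-180.0, -0.0, 178.2]
contact_force: [1.0, 0.3, -0.1]
width: -0.0002
t: 18.3
tool_pos: [0.4962, -0.0085, 0.1023]
eef_rot: [-180.0, -0.0, 178.2]
contact_force: [-0.5, 0.2, 0.9]
width: 0.0001
```

View pics/side7.png

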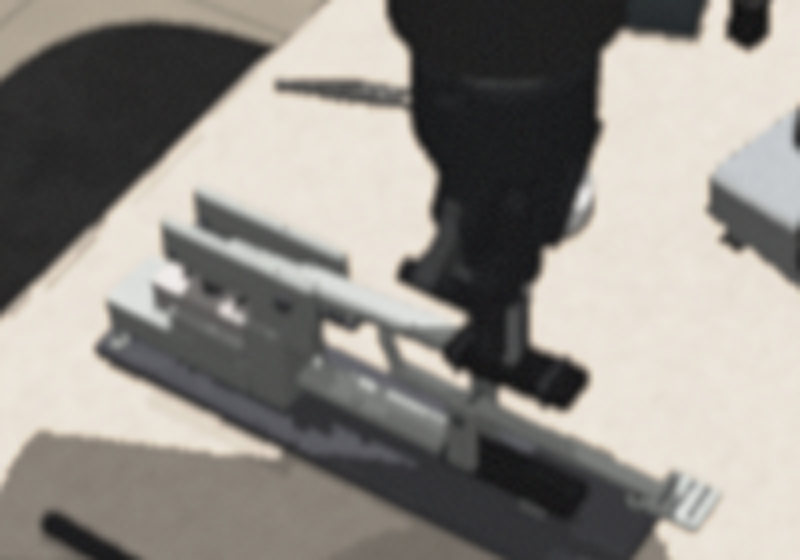

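The handle is down and the fingers are at its grip (zoom 510,360) with no load. I'll lift off and let it stand.

```bash
python3 -m creep '[{"fingers":0,"dx":0,"dy":0,"dz":-0.01,"roll":0},{"fingers":0,"dx":0,"dy":0,"dz":-0.04,"roll":0},{"fingers":0,"dx":0,"dy":0,"dz":-0.04,"roll":0},{"fingers":0,"dx":0,"dy":0,"dz":-0.03,"roll":0},{"fingers":0,"dx":0,"dy":0,"dz":0,"roll":0},{"fingers":0,"dx":0,"dy":0,"dz":0,"roll":0}]'
python3 - <<'E'
from h import *
import cv2
im=snapshot("side"); cv2.imwrite("pics/side8.png",cv2.resize(im[200:340,200:400,::-1],None,fx=4,fy=4,interpolation=cv2.INTER_CUBIC))
im=snapshot("wrist"); cv2.imwrite("pics/wrist8.png",im[:,:,::-1])
E
```

```text
t: 19.1
tool_pos: [0.4959, -0.0085, 0.2225]
eef_rot: [180.0, 0.0, 178.2]
contact_force: [0.3, 0.9, -0.3]
width: 0.0
```

View pics/side8.png

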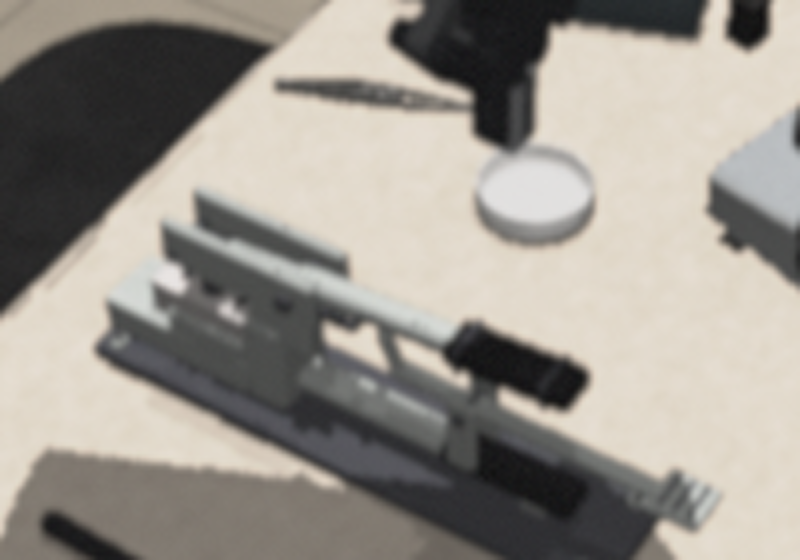

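View pics/wrist8.png

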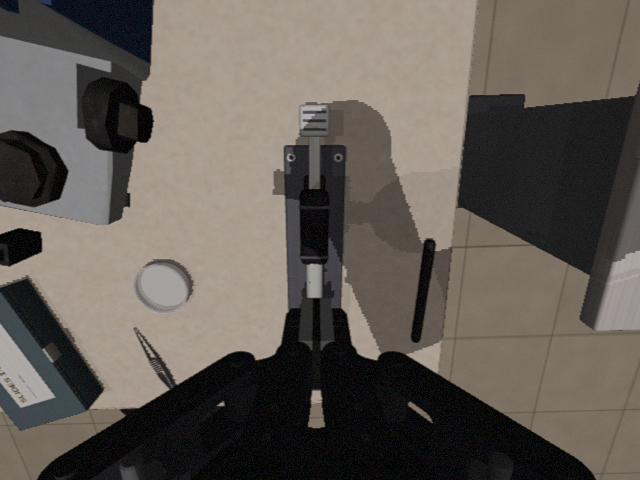

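Handle stays locked with the hand off (grip down at zoom 520,365; tab at 690,500). Now moving over the release tab.

```bash
python3 -m creep '[{"fingers":0,"dx":0,"dy":-0.026,"dz":0,"roll":0},{"fingers":0,"dx":0,"dy":-0.026,"dz":0,"roll":0},{"fingers":0,"dx":0,"dy":-0.026,"dz":0,"roll":0},{"fingers":0,"dx":0,"dy":-0.023,"dz":0,"roll":0},{"fingers":0,"dx":0,"dy":0,"dz":0,"roll":0},{"fingers":0,"dx":0,"dy":0,"dz":0,"roll":0}]'
python3 - <<'E'
from h import *
np.set_printoptions(precision=4,suppress=True)
s=observe()['tool_pos']; u=np.array([.0351,.9994]); r=s[:2]-[.4993,.0776]; print(s,r@u,-r[0]*u[1]+r[1]*u[0])
E
```

```text
t: 19.95
tool_pos: [0.4928, -0.1092, 0.2218]
eef_rot: [-180.0, -0.1, 178.2]
contact_force: [0.1, -0.1, -0.2]
width: -0.0001
[ 0.4928 -0.1092  0.2218] -0.18696157852917084 -0.00010786264776237436
```

```bash
python3 -m creep '[{"fingers":0,"dx":0,"dy":0,"dz":0.04,"roll":0},{"fingers":0,"dx":0,"dy":0,"dz":0.04,"roll":0},{"fingers":0,"dx":0,"dy":0,"dz":0.04,"roll":0},{"fingers":0,"dx":0,"dy":0,"dz":0.02,"roll":0},{"fingers":0,"dx":0,"dy":0,"dz":0.01,"roll":0},{"fingers":0,"dx":0,"dy":0,"dz":0,"roll":0},{"fingers":0,"dx":0,"dy":0,"dz":0,"roll":0}]'
python3 - <<'E'
from h import *
import cv2
im=snapshot("side"); cv2.imwrite("pics/side9.png",cv2.resize(im[230:370,240:440,::-1],None,fx=4,fy=4,interpolation=cv2.INTER_CUBIC))
E
```

```text
t: 20.82
tool_pos: [0.4938, -0.1092, 0.0733]
eef_rot: [180.0, 0.1, 178.2]
contact_force: [0.4, -0.4, -0.2]
width: 0.0004
```

View pics/side9.png

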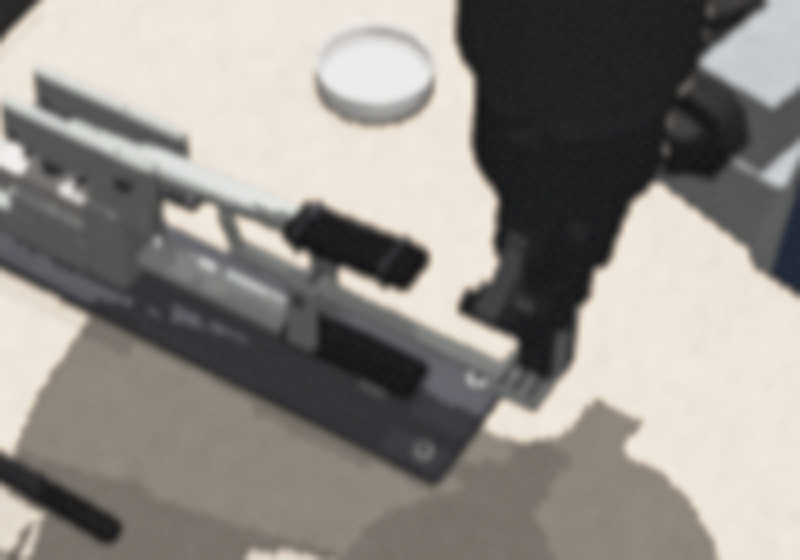

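The fingers are just above the tab (zoom 545,370). The handle end is clear.

```bash
python3 -m creep '[{"fingers":0,"dx":0,"dy":0,"dz":0.004,"roll":0},{"fingers":0,"dx":0,"dy":0,"dz":0.003,"roll":0},{"fingers":0,"dx":0,"dy":0,"dz":0.0015,"roll":0},{"fingers":0,"dx":0,"dy":0,"dz":0,"roll":0}]'
python3 -m creep '[{"fingers":0,"dx":0,"dy":0,"dz":0.0015,"roll":0},{"fingers":0,"dx":0,"dy":0,"dz":0.0015,"roll":0},{"fingers":0,"dx":0,"dy":0,"dz":0,"roll":0}]'
python3 -m creep '[{"fingers":0,"dx":0,"dy":0,"dz":0.0015,"roll":0},{"fingers":0,"dx":0,"dy":0,"dz":0.0015,"roll":0}]'
python3 -m creep '[{"fingers":0,"dx":0,"dy":0,"dz":0.0015,"roll":0},{"fingers":0,"dx":0,"dy":0,"dz":0.0015,"roll":0}]'
```

```text
t: 21.38
tool_pos: [0.4929, -0.1095, 0.0638]
eef_rot: [-180.0, -0.0, 178.2]
contact_force: [-0.1, 0.1, -0.3]
width: -0.0001
t: 21.75
tool_pos: [0.4931, -0.1094, 0.0608]
eef_rot: [-180.0, -0.0, 178.2]
contact_force: [0.5, 0.2, 1.1]
width: -0.0002
t: 22.0
tool_pos: [0.4931, -0.1095, 0.0579]
eef_rot: [-180.0, 0.0, 178.2]
contact_force: [-0.1, -0.4, 1.0]
width: -0.0002
t: 22.25
tool_pos: [0.4931, -0.1095, 0.0548]
eef_rot: [-180.0, 0.0, 178.2]
contact_force: [0.2, 0.2, 0.7]
width: -0.0
```

```bash
python3 -m creep '[{"fingers":0,"dx":0,"dy":0,"dz":0.002,"roll":0},{"fingers":0,"dx":0,"dy":0,"dz":0.002,"roll":0}]'
python3 -m creep '[{"fingers":0,"dx":0,"dy":0,"dz":0.002,"roll":0},{"fingers":0,"dx":0,"dy":0,"dz":0.002,"roll":0}]'
python3 -m creep '[{"fingers":0,"dx":0,"dy":0,"dz":0.002,"roll":0},{"fingers":0,"dx":0,"dy":0,"dz":0.002,"roll":0}]'
python3 -m creep '[{"fingers":0,"dx":0,"dy":0,"dz":0.002,"roll":0},{"fingers":0,"dx":0,"dy":0,"dz":0.002,"roll":0}]'
```

```text
t: 22.5
tool_pos: [0.4931, -0.1094, 0.0508]
eef_rot: [180.0, 0.0, 178.2]
contact_force: [0.4, 0.7, 1.0]
width: 0.0
t: 22.75
tool_pos: [0.4932, -0.1093, 0.0469]
eef_rot: [180.0, 0.0, 178.2]
contact_force: [-1.4, 3.1, 4.5]
width: -0.0002
t: 23.0
tool_pos: [0.4934, -0.1091, 0.0433]
eef_rot: [180.0, 0.0, 178.2]
contact_force: [-2.0, 3.2, 8.2]
width: -0.0002
t: 23.25
tool_pos: [0.4934, -0.1093, 0.0391]
eef_rot: [180.0, 0.0, 178.2]
contact_force: [0.1, 0.7, 3.1]
width: 0.0001
```

Force rose to 8 N and then dropped, so it seems tripped. I'll look.

Run:
```python
from h import *
import cv2
im=snapshot("side"); cv2.imwrite("pics/side10.png",cv2.resize(im[210:350,200:400,::-1],None,fx=4,fy=4,interpolation=cv2.INTER_CUBIC))
```

```text
(no output)
```

View pics/side10.png

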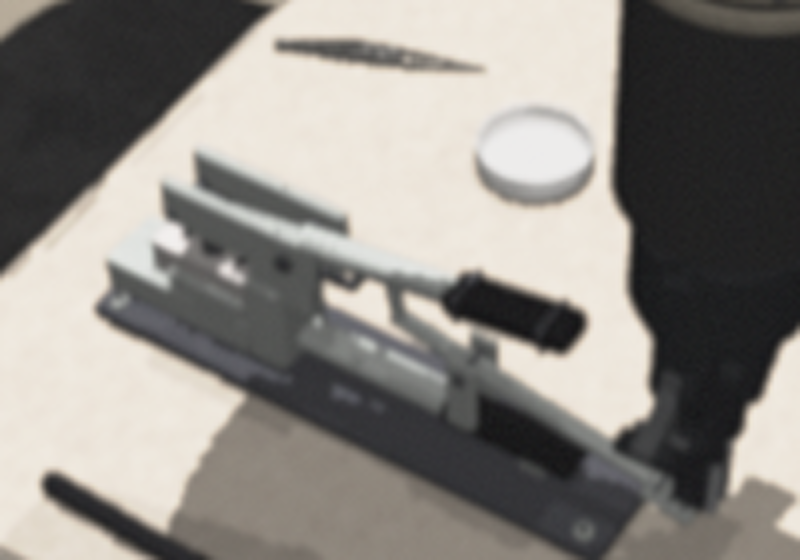

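The handle has only begun to rise (grip at zoom 515,310). I'll hold and press a little further.

```bash
python3 -m creep '[{"fingers":0,"dx":0,"dy":0,"dz":0.002,"roll":0},{"fingers":0,"dx":0,"dy":0,"dz":0.001,"roll":0},{"fingers":0,"dx":0,"dy":0,"dz":0,"roll":0}]'
python3 - <<'E'
from h import *
import cv2
im=snapshot("side"); cv2.imwrite("pics/side11.png",cv2.resize(im[210:350,200:400,::-1],None,fx=4,fy=4,interpolation=cv2.INTER_CUBIC))
E
```

```text
t: 23.68
tool_pos: [0.493, -0.1095, 0.0357]
eef_rot: [-180.0, -0.0, 178.2]
contact_force: [-0.1, 0.5, 1.1]
width: -0.0001
```

View pics/side11.png

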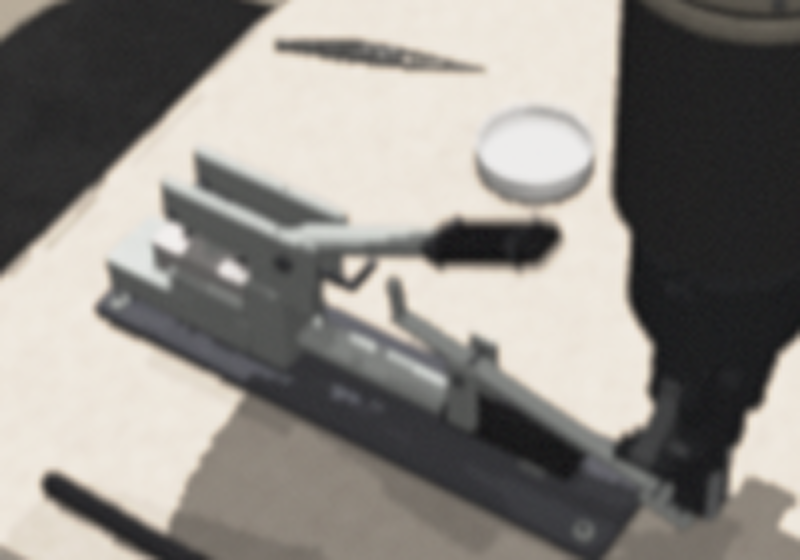

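The pliers sprang open (grip at zoom 490,240). I'll lift off straight up and check.

```bash
python3 -m creep '[{"fingers":0,"dx":0,"dy":0,"dz":-0.006,"roll":0},{"fingers":0,"dx":0,"dy":0,"dz":-0.01,"roll":0},{"fingers":0,"dx":0,"dy":-0.002,"dz":-0.02,"roll":0},{"fingers":0,"dx":0,"dy":-0.002,"dz":-0.03,"roll":0},{"fingers":0,"dx":0,"dy":0,"dz":-0.04,"roll":0},{"fingers":0,"dx":0,"dy":0,"dz":-0.04,"roll":0},{"fingers":0,"dx":0,"dy":0,"dz":-0.03,"roll":0},{"fingers":0,"dx":0,"dy":0,"dz":0,"roll":0}]'
python3 - <<'E'
from h import *
import cv2
im=snapshot("side"); cv2.imwrite("pics/side12.png",cv2.resize(im[210:350,200:400,::-1],None,fx=4,fy=4,interpolation=cv2.INTER_CUBIC))
cv2.imwrite("pics/side12b.png",cv2.resize(im[240:310,210:290,::-1],None,fx=8,fy=8,interpolation=cv2.INTER_CUBIC))
E
```

```text
t: 24.72
tool_pos: [0.4942, -0.1134, 0.2153]
eef_rot: [180.0, 0.3, 178.2]
contact_force: [-0.1, 0.3, -0.6]
width: -0.0001
```

View pics/side12.png

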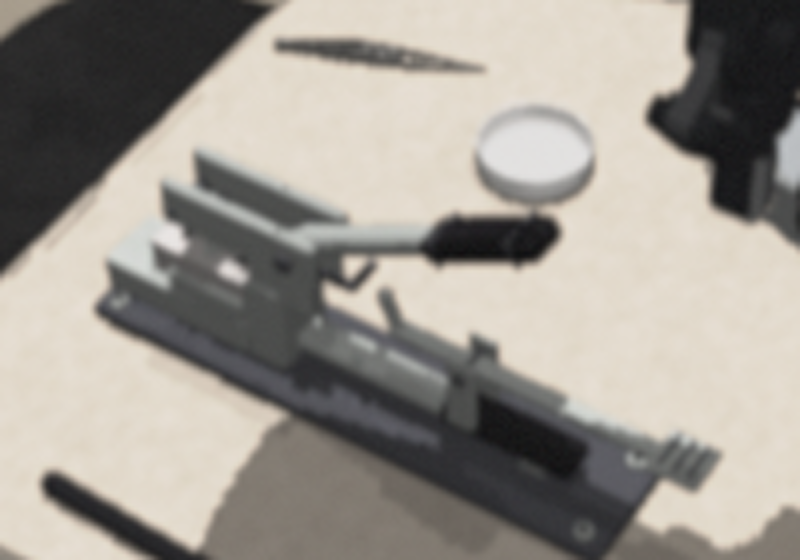

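View pics/side12b.png

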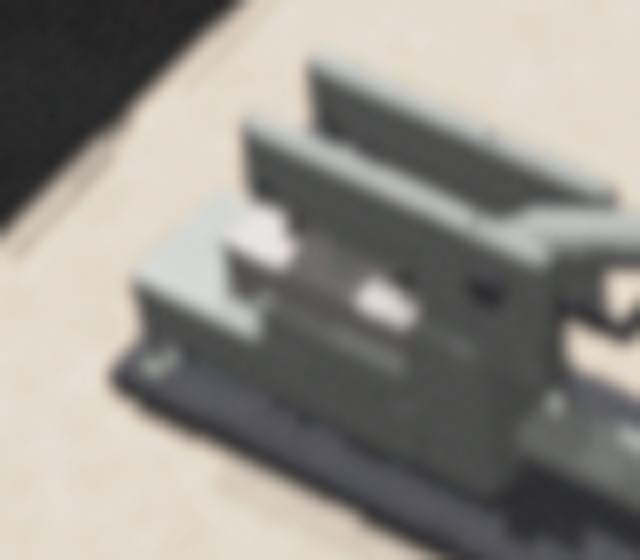

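Run:
```python
from h import *
u=np.array([.0351,.9994,0]);o=np.array([.4993,.0776,0])
zs=lambda a,b:(210+(a+.5)/8-.5,240+(b+.5)/8-.5)
for n,p,z in [('end bottom near',(228,296),.03),('end top near',(226,243),.05)]:
    w=atz('side',zs(*p),z); print(n,w,(w-o)@u)
for n in ['dish','marker','tweezers']:
    r=look_for('side',n); print(n,[(x['xy'],round(x['p'],2)) for x in r[:1]])
snapshot('top')
r=place_of('top','block_end'); print([(x['xy'],x['p'],(atz('top',x['xy'],.04)-o)@u) for x in r[:2]])
print(observe()['contact_force'])
```

```text
end bottom near [0.49278675 0.18151695 0.03      ] 0.10362598822802058
end top near [0.49188539 0.17922681 0.05      ] 0.10130558002323063
dish [([331.8, 247.1], 0.93)]
marker [([240.8, 345.5], 0.87)]
tweezers [([290.2, 221.2], 0.65)]
[]
[0.17343826 0.38320385 0.00319365]
```

The block end is at about 0.101–0.104 (home is 0.105, so within measuring error), the pliers are open, the lever is back up and nothing else has moved. Handing in.

```bash
python3 -m creep '[{"fingers":0,"dx":0,"dy":0,"dz":0,"roll":0},{"fingers":0,"dx":0,"dy":0,"dz":0,"roll":0}]'; python3 -c "
from workcell import *
print(hand_in())"
```

```text
t: 25.28
tool_pos: [0.4928, -0.1135, 0.2116]
eef_rot: [-180.0, -0.0, 178.2]
contact_force: [0.1, -0.3, 0.2]
width: 0.0001
the job is handed in; nothing more can be done
None
```

The block is home in the jaws, the pliers locked and released as asked, and I handed the job in at about 25 s. I could not check the pin's depth. It sits hidden under the ram, so I am relying on the full lock having pressed it flush.

- **Block:** I slid it about 23 mm until it met the stop at 8 N.
- **Locking:** I pressed the handle down. The force peaked at about 19 N, then faded to nothing as it went over centre. A picture with the hand off showed it staying locked.
- **Release:** I pressed the tab. The force rose to about 8 N, then the pliers sprang open by themselves.

**Last checks:**
- The side picture shows the handle open and the lever back up. The robot touches nothing, with the measured force near 0 N.
- The block's outer end measured 0.101–0.104 m against the nominal 0.105 m. I took that as home, within measuring error.
- The dish and marker were found within a few pixels of where they started, and the tweezers look unmoved in the pictures.
- One check failed: the network did not find the block's end in the final top picture.

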